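Clamp up a two-strip lamination in the bench press

TASK

Finish clamping up the lamination: take the pale strip out of the edge rack and lay it flat on the bench, so that you can take it again by one end, slide it in under the pad of the green press and leave it lying flush on the dark strip that is already there. Turn the red knob clockwise until the pad just touches the wood, then give it a quarter of a turn more, no further, and let go. Leave the dark strip in the rack and the other things on the bench where they are.

Things in the scene. Friction and masses are not known exactly. Their poses are not given: they have to be found in the camera images.
- pale_strip_center (a point): Centre of the pale wooden strip, 40 (own x) x 180 (y) x 18 mm (z), 0.06 to 0.13 kg. Starts standing on its long edge in a rack slot: centre 28 mm, upper edge 48 mm above the bench. Flat on the bench its centre is at 9 mm. On edge on the bench it topples flat when its upper half is pushed sideways. Held by an end it needs a firm grip (about 40 N) not to droop.
- lower_strip_center (a point): Centre of the dark strip that lies flat in the press, same size and axes. Its length runs along the press's y, centred under the screw; top 33 mm above the bench. Loose, backed by the fence. With the pale strip on it the top of the stack is at 51 mm, the pale strip's centre at 42 mm.
- spare_strip_center (a point): Centre of a second dark strip of the same size, on edge in the rack's other slot, 80 mm from the pale one. Not needed; stays in its slot.
- press: Green laminating press. Origin on the bench below the screw axis; z up, x to the back, y along the strips. Base x -70..102, y -80..80 mm, 12 mm thick; platen top z 15. Fence face x 21.5, y -42..42, top z 46. Column x 70, top z 126. Arm from column to screw, z 84..113, 32 mm wide. Open at the front (-x) and sides; strip ends over 42 mm from the screw axis are free from above.
- press_knob (a point): Centre of the red round knob on top of the screw: 36 mm diameter, 30 mm high, vertical axis, free from above. 147 mm above the bench with joint press_screw at 0; goes down 20 mm per turn. A white line on its top runs from the axis to the rim; at 0 it points along the press's -x.
- press_screw (a joint): Angle of the knob in rad, grows clockwise seen from above (tightening); coarse thread, 20 mm of feed per turn. At 0 the pad's face is 61 mm above the bench, 10 mm above a stack of two strips, so on a flat stack the pad touches at 3.14. Starts between 0.4 and 1.3. Stiff (0.08 N m), stays where it is left.
- press_pad (a joint): How far the spring-loaded round pad (32 mm diameter, bright metal) is pushed back up into the screw, in m: 0 while free, then grows 20 mm per turn of the knob after touching (a quarter turn: about 0.005). Spring 2.4 N/mm, end stop 0.012. Pushing back shortens the bright stem above the pad (12 mm when free).
- press_pad_face (a point): Centre of the pad's lower face.
- rack: Low wooden rack, fixed, 160 (x) x 126 (y) x 34 mm high, origin under its centre; two slots 22 mm wide along its y at x = -40 and +40 mm (which strip is in which varies), slot floor 8 mm above the bench. The strips stand in combs at y = -52 and +52 mm (14 mm thick); between the combs both faces of a strip are free for fingers.
- glue_bottle: White glue bottle with orange tip, 66 mm diameter, 186 mm high, origin under its centre; stands behind the press; leave alone.
- screw_jar: Jar with red lid, 69 mm diameter, 99 mm high, origin under its centre; at the front right; leave alone.
- offcut_a: Wooden offcut 50 x 75 x 25 mm lying near the front edge, origin under its centre; leave alone. The bench between the press and the rack is free, room to lay a strip flat round x 0.44, y 0.17.

How it is judged:
By the outcome, as a careful person would: the job done as asked, in the order asked, and still so for the second after the job is handed in, with the robot touching nothing.
It also fails if it takes over 72 s, if anything falls off the work surface, if the arm or the gripper's body presses on something with over 40 N, if the wrist force passes 120 N, or if a joint passes its speed limit or range.

ROBOT

A 7-joint arm with a two-finger parallel gripper is mounted at the origin on a cart in front of the work surface, level with it; the furniture and walls round the work are solid. World frame = base frame: x ahead of the robot, y to its left, z up, the work surface at z = 0. Lengths are in m, angles in rad, forces in N, time in s.
With the tool pointing down it reaches from about 0.4 to 0.85 m from the base axis. Payload 10.4 kg.
Tool frame: the origin (TCP) lies midway between the tips of the shut fingers; the grasp point (between the pads) lies 19 mm behind it; z points along the fingers, y is the line along which they close (so a half turn about z gives the same grasp; the last joint's range is limited). The gripper opens to 85 mm and grips with 20 to 120 N. Pads are 22 mm wide; open, the fingers measure 114 mm over their backs; the gripper's body (76 mm by 85 mm) begins 54 mm behind the grasp point. The pads swing forward as they close: fully open they stand 13 mm farther back than shut.
Start: joints at [-1.292, 0.332, -0.065, 1.46, 0.022, 1.35, -0.088], TCP at [0.186, 0.597, 0.231] pointing down, gripper open.
Joint ranges: [-2.6, 2.6], [-0.5, 2.12], [-1.47, 1.34], [0.16, 2.42], [-1.27, 4.41], [0.06, 2.06], [-2.6, 2.6]. Speed limits (rad/s): [2.22, 2.22, 2.79, 2.79, 3.14, 3.14, 3.14].

INTERFACE

Orientations are given as a unit quaternion [x, y, z, w].
In Python, from workcell import get_obs, camera, camera_params, hand_in gives the robot as it stands.
- The arm moves only by the tool carry_out, never from a script. Its argument "commands" is a list that holds one entry, the list of rows, each a list of 6 numbers: the shift along the tool's x, y, z in units of 40 mm (1.0 is 40 mm), then the turn, a rotation vector about the tool's x, y, z in units of 6 degrees (1.0 is 6 degrees). In form: [[[x, y, z, ax, ay, az], ...]]. A call has 1 to 20 rows; each row shifts and turns the commanded pose from where the row before left it, along the tool's axes as they then stand; what a row does not reach is not made up. A row lasts 1/12 s, in which the tool goes at most 41.7 mm and 7.16 degrees, less where a joint would pass 70% of its speed; a pose out of reach is approached as far as the arm can. A call is refused whole if a number of a shift passes 1 or a number of a turn 1, either way. A call with a gripper value outside its range is refused whole. "hand" is the closure, from -1 (fully open) to 1 (shut), set as the call begins (left out, the last holds). The fingers move at their own pace and stop on an object; "force" is the grip in N (left out, the last holds). Time passes only in rows, so rows that do not move let the fingers close. It gives the time, the measured TCP pose, the force, the opening and the grip force at its end, in the units of the state.
- get_obs(): the state, without advancing time (a new reading comes with each control period).
- camera(name): name is "side" or "top" or "wrist"; returns the picture (480x640x3 uint8, red, green, blue); there is no depth.
- camera_params(name): a dict with "mtx" (3x3 intrinsics, pixels), "R" (3x3) and "t" (3): a world point X has camera coordinates R X + t. Camera axes: x right, y down, z forward; pixel columns grow to the right and rows downward; lengths in m; the calibration is good to about 2 mm. A picture is of the moment at which its call begins: read the wrist's pose just before it. camera_params takes no time and is no camera call; for the wrist camera it gives the pose at the moment of the call.
- hand_in(): hands the job in; it is judged then, once.
The state is a dict: "clock": time; "joint_pos": joint angles; "joint_velocities": joint speeds; "tau": joint torques, N m; "position": TCP position; "ee_rot": TCP orientation; "ft_force": force on the tool from outside, world axes, zero at the start; "torque": the same for the moment, N m; "grip_width": opening from 0.0 (shut) to 1.0 (fully open); "grasp_force": force on a finger pad.
Only numpy, scipy, OpenCV 4.12 (cv2) and the standard library are available. Lean on these libraries where they do the work, as an engineer would, in place of code of your own. Each camera call takes 0.05 s, during which the arm holds its last target. There are 200 camera calls.

## Working session

There is one attempt and no reset: what is moved stays moved. The work goes in short steps, Python scripts to look and compute and a tool call to move; the robot and the scene stay as the last step left them, time stands still between calls to the robot, and variables do not carry over. Pictures are saved under pics/ and viewed, at most 10 in all, crops included, and the job is handed in when it is done.

Besides the shell and the picture viewer there is one more tool, called after ">>>" as name(argument=value, ...), one argument or row to a line, values as JSON. carry_out: Moves the arm, as the interface text tells. Its arguments: {"type":"object","properties":{"commands":{"type":"array"},"hand":{"type":"number"},"force":{"type":"number"}},"required":["commands"]}

```bash
ls; mkdir -p pics; python3 - <<'E'
from workcell import get_obs, camera, camera_params
import cv2
for n in ("top","side"):
    cv2.imwrite(f"pics/{n}0.png",camera(n)[:,:,::-1])
    p=camera_params(n);print(n,p)
print(get_obs())
E
```

```text
pics
top {'mtx': array([[511.3387524 ,   0.        , 321.89704587],
       [  0.        , 511.3387524 , 240.40383826],
       [  0.        ,   0.        ,   1.        ]]), 'R': array([[-0.00951302, -0.99991522, -0.00889079],
       [-0.98696675,  0.01081746, -0.1605603 ],
       [ 0.16064286,  0.0072475 , -0.98698599]]), 't': array([0.19791271, 0.55466806, 0.99957529])}
side {'mtx': array([[617.04576434,   0.        , 316.79266936],
       [  0.        , 617.04576434, 230.1099218 ],
       [  0.        ,   0.        ,   1.        ]]), 'R': array([[ 0.98395327, -0.17841413,  0.00208822],
       [-0.09633397, -0.54105983, -0.8354484 ],
       [ 0.15018565,  0.82184102, -0.54956493]]), 't': array([-0.51958063,  0.23697516,  0.93563225])}
{'clock': 0.1, 'joint_pos': array([-1.2916079 ,  0.33278229, -0.06469483,  1.46084694,  0.0216098 ,
        1.34991392, -0.08849854]), 'joint_velocities': array([-1.25214132e-03, -1.59049900e-03,  3.45753608e-05, -2.61004641e-03,
        2.05731866e-03,  3.24298492e-04,  2.03712540e-04]), 'tau': array([ 6.14918572e-04, -6.26753426e+01,  4.86949144e-02, -3.92424381e+01,
        1.62689126e-02,  7.16930241e-03, -1.39372921e-05]), 'position': array([0.18567717, 0.59643096, 0.23061693]), 'ee_rot': array([ 1.50313457e-01,  9.88638190e-01, -6.24492159e-04, -6.01509688e-05]), 'ft_force': array([ 0.69352521, -0.43272696, -0.10480849]), 'torque': array([-0.04033766,  0.0367469 , -0.01047826]), 'grasp_force': 0.0, 'grip_width': 1.0003228601828784}
```

View pics/top0.png

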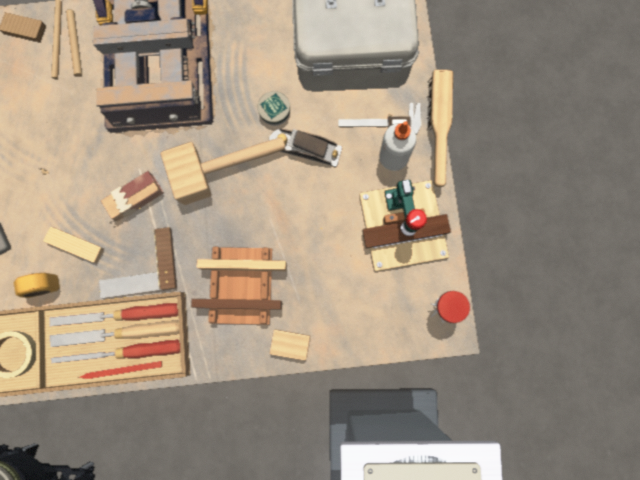

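View pics/side0.png

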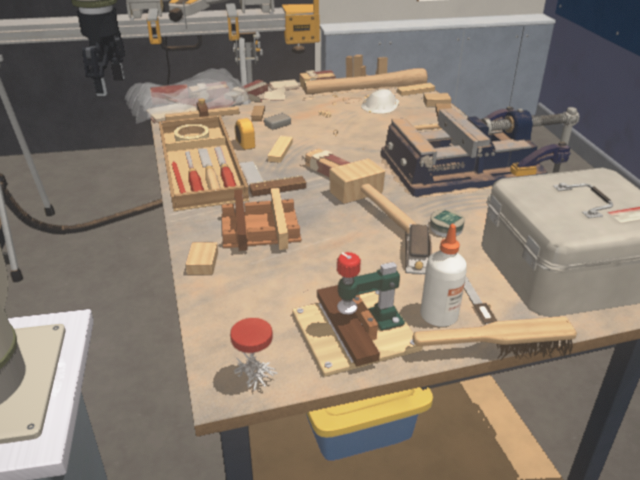

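The top view shows the pale strip on edge at about (197..286, 265) and the spare below it at about (192..282, 304). The press has its dark strip at (363,240)–(450,224) and the knob at (416,219), and the jar is at (453,307). The side view shows the same things, with the bench clear between rack and press.

```bash
cat > h.py <<'E'
import numpy as np, cv2
from scipy.spatial.transform import Rotation as Ro
from workcell import get_obs, camera, camera_params
def ray(p,uv,z):
    d=p["R"].T@np.linalg.solve(p["mtx"],[uv[0],uv[1],1]); c=-p["R"].T@p["t"]
    return c+d*(z-c[2])/d[2]
def proj(p,X):
    q=p["mtx"]@(p["R"]@np.asarray(X,float)+p["t"]); return q[:2]/q[2]
def delta(pos,yaw_y=None):
    "shift in tool units; yaw_y = wanted heading (deg) of tool y in world, mod 180 -> needed az units"
    o=get_obs(); R=Ro.from_quat(o["ee_rot"]).as_matrix()
    s=R.T@(np.asarray(pos)-o["position"])/0.04
    h=np.degrees(np.arctan2(R[1,1],R[0,1])); out=dict(shift=s.round(2),heading_y=round(h,2),tilt=R[:2,2].round(4),q7=o["joint_pos"][6].round(2),clk=round(o["clock"],2))
    if yaw_y is not None: out["az_opts"]=[round(-((yaw_y-h+90)%180-90+k)/6,2) for k in(0,180,-180)]
    return out
E
python3 - <<'E'
from h import *
p=camera_params("top"); im=cv2.imread("pics/top0.png")
hsv=cv2.cvtColor(im,cv2.COLOR_BGR2HSV)
P=lambda n,uv,z:print(n,ray(p,uv,z).round(4))
for uv in((197,265),(286,265.5)):P("pale top edge",uv,.048)
for uv in((192,304),(282,305)):P("spare",uv,.048)
for uv in((360,193),(432,181),(447,259),(375,271)):P("base",uv,.012)
for uv in((363,240),(450,225)):P("lower",uv,.033)
P("jar",(453,307),.099)
P("offcut",(290,346),.025)
P("knobtop",(416,219),.159)
for uv in((212,247),(270,247),(270,325),(210,323)):P("rack",uv,.034)
cv2.imwrite("pics/c1.png",cv2.resize(im[170:280,180:460],None,fx=2.85,fy=2.85,interpolation=cv2.INTER_CUBIC))
E
```

```text
pale top edge [0.5085 0.446  0.048 ]
pale top edge [0.5056 0.2654 0.048 ]
spare [0.43   0.4537 0.048 ]
spare [0.4263 0.2732 0.048 ]
base [0.6641 0.1099 0.012 ]
base [ 0.6888 -0.0452  0.012 ]
base [ 0.5198 -0.0691  0.012 ]
base [0.4962 0.0822 0.012 ]
lower [0.5586 0.1073 0.033 ]
lower [ 0.5882 -0.0738  0.033 ]
jar [ 0.4175 -0.0553  0.099 ]
offcut [0.3448 0.2588 0.025 ]
knobtop [0.576  0.0189 0.159 ]
rack [0.5472 0.4196 0.034 ]
rack [0.5459 0.2996 0.034 ]
rack [0.387  0.2985 0.034 ]
rack [0.3922 0.4198 0.034 ]
```

View pics/c1.png

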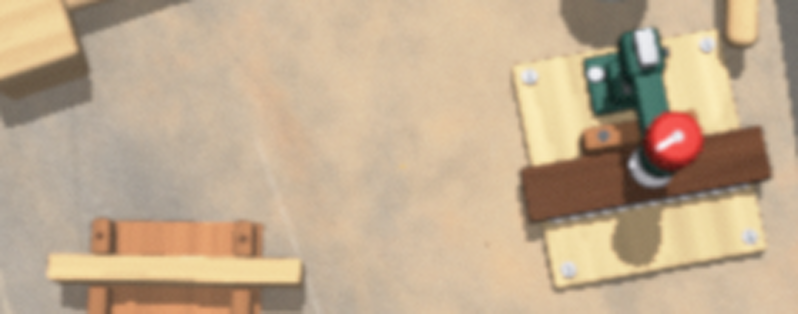

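```bash
python3 -c "
from h import *
print(delta([.507,.356,.16],-0.9))"
```

```text
{'shift': array([-9.46, -3.35,  1.77]), 'heading_y': np.float64(72.71), 'tilt': array([-0.0003, -0.0012]), 'q7': np.float64(-0.09), 'clk': 0.1, 'az_opts': [np.float64(12.27), np.float64(-17.73), np.float64(42.27)]}
```

>>> carry_out(
  commands=[
    [[-0.86, -0.305, 0.16, 0, 0, 0], [-0.86, -0.305, 0.16, 0, 0, 0], [-0.86, -0.305, 0.16, 0, 0, 0], [-0.86, -0.305, 0.16, 0, 0, 0], [-0.86, -0.305, 0.16, 0, 0, 0], [-0.86, -0.305, 0.16, 0, 0, 0], [-0.86, -0.305, 0.16, 0, 0, 0], [-0.86, -0.305, 0.16, 0, 0, 0], [-0.86, -0.305, 0.16, 0, 0, 0], [-0.86, -0.305, 0.16, 0, 0, 0], [-0.86, -0.305, 0.16, 0, 0, 0], [0, 0, 0, 0, 0, 1], [0, 0, 0, 0, 0, 1], [0, 0, 0, 0, 0, 1], [0, 0, 0, 0, 0, 1], [0, 0, 0, 0, 0, 1], [0, 0, 0, 0, 0, 1], [0, 0, 0, 0, 0, 1], [0, 0, 0, 0, 0, 1], [0, 0, 0, 0, 0, 1]],
  ],
  hand=-1,
)

```text
clock: 1.77
position: [0.5069, 0.356, 0.1605]
ee_rot: [0.585, 0.811, -0.0, -0.0]
ft_force: [-0.4, -0.2, -0.6]
grip_width: 1.004
grasp_force: 0.0
```

>>> carry_out(
  commands=[
    [[0, 0, 0, 0, 0, 1], [0, 0, 0, 0, 0, 1], [0, 0, 0, 0, 0, 1], [0, 0, 0, 0, 0, 0.27], [0, 0, 0, 0, 0, 0], [0, 0, 0, 0, 0, 0]],
  ],
)

```text
clock: 2.27
position: [0.507, 0.3561, 0.1606]
ee_rot: [0.712, 0.702, -0.0, -0.0]
ft_force: [-0.4, 0.7, -0.5]
grip_width: 1.004
grasp_force: 0.0
```

```bash
python3 - <<'E'
from h import *
print(delta([.507,.356,.16],-0.9), get_obs()["position"])
p=camera_params("wrist"); im=camera("wrist")[:,:,::-1].copy()
np.savez("w1.npz",**p)
for X in([.5085,.446,.048],[.5056,.2654,.048],[.507,.356,.048]): 
    print(proj(p,X))
cv2.imwrite("pics/w1.png",im)
E
```

```text
{'shift': array([-0.  ,  0.  ,  0.01]), 'heading_y': np.float64(-0.82), 'tilt': array([-0.0004, -0.0004]), 'q7': np.float64(-0.6), 'clk': 2.27, 'az_opts': [np.float64(0.01), np.float64(-29.99), np.float64(30.01)]} [0.50698049 0.35611823 0.16057732]
[326.13479114  88.68117087]
[325.90778687 355.17553014]
[325.92545994 235.73699274]
```

View pics/w1.png

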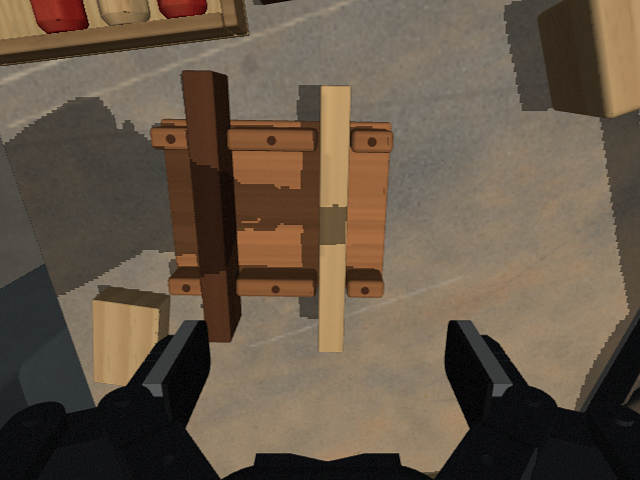

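The wrist view shows the pale strip's top face from (335,86) to (331.5,351), between the open fingers. That is slightly to the right of my prediction, so I refine it.

```bash
python3 - <<'E'
from h import *
p=dict(np.load("w1.npz"))
a=ray(p,(335,86),.048);b=ray(p,(331.5,351),.048);d=a-b
c=(a+b)/2;h=np.degrees(np.arctan2(d[1],d[0]))
print(a,b,np.linalg.norm(d),h); print(delta([c[0],c[1],.019],h-90))
E
```

```text
[0.51367554 0.4473887  0.048     ] [0.50967531 0.26883512 0.048     ] 0.17859838092496585 88.71658972573935
{'shift': array([0.05, 0.12, 3.54]), 'heading_y': np.float64(-0.82), 'tilt': array([-0.0003, -0.0002]), 'q7': np.float64(-0.6), 'clk': 2.32, 'az_opts': [np.float64(0.08), np.float64(-29.92), np.float64(30.08)]}
```

>>> carry_out(
  commands=[
    [[0.05, 0.1, 0.5, 0, 0, 0.08], [0, 0, 0.8, 0, 0, 0], [0, 0, 0.8, 0, 0, 0], [0, 0, 0.7, 0, 0, 0], [0, 0, 0.4, 0, 0, 0], [0, 0, 0.3, 0, 0, 0], [0, 0, 0, 0, 0, 0]],
  ],
)

```text
clock: 2.9
position: [0.5099, 0.3572, 0.0184]
ee_rot: [0.715, 0.699, -0.002, -0.0]
ft_force: [-0.6, -0.3, -0.4]
grip_width: 0.999
grasp_force: 0.0
```

>>> carry_out(
  commands=[
    [[0, 0, 0, 0, 0, 0], [0, 0, 0, 0, 0, 0], [0, 0, 0, 0, 0, 0], [0, 0, 0, 0, 0, 0], [0, 0, 0, 0, 0, 0], [0, 0, 0, 0, 0, 0], [0, 0, 0, 0, 0, 0], [0, 0, 0, 0, 0, 0], [0, 0, 0, 0, 0, 0], [0, 0, 0, 0, 0, 0]],
  ],
  hand=1,
  force=40,
)

```text
clock: 3.73
position: [0.5116, 0.3585, 0.0217]
ee_rot: [0.716, 0.698, 0.001, -0.0]
ft_force: [-0.9, -0.8, 5.8]
grip_width: 0.204
grasp_force: 40.5
```

>>> carry_out(
  commands=[
    [[0, 0, -0.4, 0, 0, 0], [0, 0, -0.8, 0, 0, 0], [0, 0, -0.6, 0, 0, 0], [0, 0, 0, 0, 0, 0]],
  ],
)

```text
clock: 4.07
position: [0.5135, 0.3596, 0.0981]
ee_rot: [0.716, 0.698, 0.004, 0.0]
ft_force: [0.7, 0.7, 0.2]
grip_width: 0.204
grasp_force: 39.6
```

```bash
python3 -c "
from h import *
print(get_obs()['position'],get_obs()['grip_width'],delta([.462,.175,.03],9.2))"
```

```text
[0.513531   0.35956969 0.09810554] 0.20384714937283052 {'shift': array([-4.65, -1.18,  1.67]), 'heading_y': np.float64(-1.41), 'tilt': array([0.0055, 0.0048]), 'q7': np.float64(-0.59), 'clk': 4.07, 'az_opts': [np.float64(-1.77), np.float64(-31.77), np.float64(28.23)]}
```

>>> carry_out(
  commands=[
    [[-0.77, -0.2, 0, 0, 0, 0], [-0.77, -0.2, 0, 0, 0, 0], [-0.77, -0.2, 0, 0, 0, 0], [-0.77, -0.2, 0, 0, 0, 0], [-0.77, -0.2, 0.3, 0, 0, 0], [-0.77, -0.2, 0.3, 0, 0, 0], [0, 0, 0.3, 0, 0, -0.9], [0, 0, 0.3, 0, 0, -0.87], [0, 0, 0, 0, 0, 0], [0, 0, 0, 0, 0, 0]],
  ],
)

```text
clock: 4.9
position: [0.4583, 0.1743, 0.0445]
ee_rot: [0.649, 0.761, -0.001, -0.0]
ft_force: [1.3, 0.6, -0.4]
grip_width: 0.202
grasp_force: 39.6
```

```bash
python3 - <<'E'
from h import *
o=get_obs();print(o['position'],o['grip_width'],o['ft_force'],delta([.462,.175,.0135],9.2))
a=camera("side")[180:400,150:470,::-1];b=camera("top")[200:310,240:480,::-1]
cv2.imwrite("pics/c2.png",np.hstack([cv2.resize(a,(480,330),interpolation=2),cv2.resize(b,(320,147),interpolation=2).copy() if 0 else cv2.copyMakeBorder(cv2.resize(b,(320,147),interpolation=2),0,183,0,0,0)]))
E
```

```text
[0.45830217 0.17430953 0.04454393] 0.20226055610358987 [ 1.34348787  0.58982163 -0.39663839] {'shift': array([0.  , 0.09, 0.78]), 'heading_y': np.float64(9.07), 'tilt': array([-0.0011, -0.0007]), 'q7': np.float64(-0.2), 'clk': 4.9, 'az_opts': [np.float64(-0.02), np.float64(-30.02), np.float64(29.98)]}
```

View pics/c2.png

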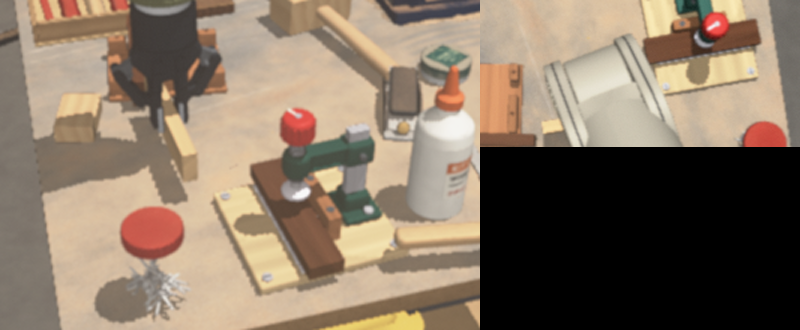

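The strip hangs level in the gripper on its edge, clear of the press and the offcut. I lower it now.

>>> carry_out(
  commands=[
    [[0, 0.05, 0.4, 0, 0, 0], [0, 0, 0.2, 0, 0, 0], [0, 0, 0.07, 0, 0, 0], [0, 0, 0.05, 0, 0, 0], [0, 0, 0, 0, 0, 0]],
  ],
)

```text
clock: 5.42
position: [0.4606, 0.1749, 0.0161]
ee_rot: [0.648, 0.762, -0.0, -0.0]
ft_force: [-0.6, 0.4, -0.3]
grip_width: 0.199
grasp_force: 39.6
```

>>> carry_out(
  commands=[
    [[0, 0, 0.05, 0, 0, 0], [0, 0, 0, 0, 0, 0]],
  ],
)

```text
clock: 5.58
position: [0.4608, 0.175, 0.0143]
ee_rot: [0.648, 0.762, 0.0, 0.0]
ft_force: [0.0, 0.9, -0.9]
grip_width: 0.204
grasp_force: 39.6
```

>>> carry_out(
  commands=[
    [[0, 0, 0.06, 0, 0, 0], [0, 0, 0, 0, 0, 0]],
  ],
)

```text
clock: 5.75
position: [0.4611, 0.175, 0.0135]
ee_rot: [0.648, 0.762, 0.0, -0.0]
ft_force: [-10.0, -3.7, 26.5]
grip_width: 0.2
grasp_force: 43.5
```

>>> carry_out(
  commands=[
    [[0, 0, 0.04, 0, 0, 0], [0, 0, 0, 0, 0, 0]],
  ],
)

```text
clock: 5.92
position: [0.4611, 0.1751, 0.0135]
ee_rot: [0.648, 0.761, 0.0, -0.001]
ft_force: [-18.9, -8.3, 52.7]
grip_width: 0.201
grasp_force: 47.1
```

>>> carry_out(
  commands=[
    [[0, 0, -0.07, 0, 0, 0], [0, 0, 0, 0, 0, 0]],
  ],
)

```text
clock: 6.08
position: [0.4614, 0.1752, 0.014]
ee_rot: [0.648, 0.762, 0.001, 0.0]
ft_force: [0.8, -0.7, -0.5]
grip_width: 0.207
grasp_force: 39.6
```

>>> carry_out(
  commands=[
    [[0, 0, 0, 0, 0, 0], [0, 0, 0, 0, 0, 0], [0, 0, 0, 0, 0, 0], [0, 0, 0, 0, 0, 0], [0, 0, 0, 0, 0, 0]],
  ],
  hand=-1,
)

```text
clock: 6.5
position: [0.4606, 0.1748, 0.0127]
ee_rot: [0.648, 0.762, -0.0, -0.0]
ft_force: [-0.3, -0.1, 0.0]
grip_width: 0.9
grasp_force: 0.0
```

```bash
python3 - <<'E'
from h import *
o=get_obs();print(o['position'],o['grip_width'],o['ft_force'])
p=camera_params("wrist");np.savez("w2.npz",**p)
a=camera("side")[180:400,150:470,::-1];b=camera("wrist")[:,:,::-1]
cv2.imwrite("pics/c3.png",np.hstack([cv2.resize(a,(400,275),interpolation=2),cv2.resize(b,(366,275),interpolation=cv2.INTER_AREA)]))
E
```

```text
[0.46059976 0.17483621 0.01270799] 0.9003589283952528 [-0.28343696 -0.09014035  0.01414077]
```

View pics/c3.png

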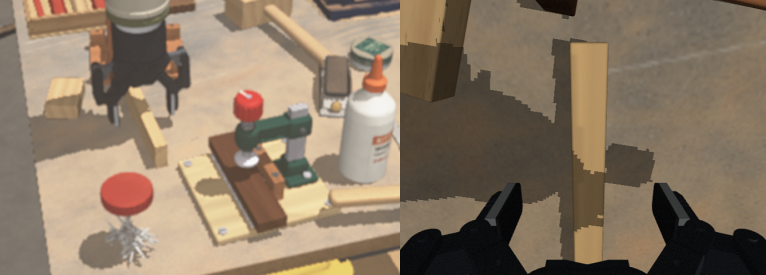

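The strip stands on its edge on the bench, free between the open fingers. I topple it towards −x with the far finger.

>>> carry_out(
  commands=[
    [[0, 0, -0.17, 0, 0, 0], [0, -0.35, 0, 0, 0, 0], [0, -0.3, 0, 0, 0, 0], [0, -0.2, 0, 0, 0, 0], [0, -0.2, 0, 0, 0, 0], [0, -0.2, 0, 0, 0, 0], [0, -0.15, 0, 0, 0, 0], [0, 0, 0, 0, 0, 0], [0, 0, -0.5, 0, 0, 0], [0, 0, -1, 0, 0, 0], [0, 0, -1, 0, 0, 0], [0, 0, -0.5, 0, 0, 0], [0, 0, 0, 0, 0, 0]],
  ],
  hand=-1,
)

```text
clock: 7.68
position: [0.4081, 0.1672, 0.1445]
ee_rot: [0.648, 0.762, 0.004, 0.001]
ft_force: [0.5, 1.4, 0.4]
grip_width: 1.0
grasp_force: 0.0
```

```bash
python3 - <<'E'
from h import *
o=get_obs();print(o['position'],o['grip_width'],o['ft_force'])
p=camera_params("wrist");np.savez("w3.npz",**p)
a=camera("side")[180:400,150:470,::-1];b=camera("wrist")[:,:,::-1];cv2.imwrite("pics/w3full.png",b)
cv2.imwrite("pics/c4.png",np.hstack([cv2.resize(a,(320,220),interpolation=2),cv2.resize(b,(480,360),interpolation=cv2.INTER_AREA)[:220]]) if 0 else np.vstack([b,cv2.copyMakeBorder(a[40:160],0,0,0,320,0)]))
E
```

```text
[0.40813753 0.16723048 0.14452859] 1.0001288316462291 [0.5285942  1.39554295 0.44836273]
```

View pics/c4.png

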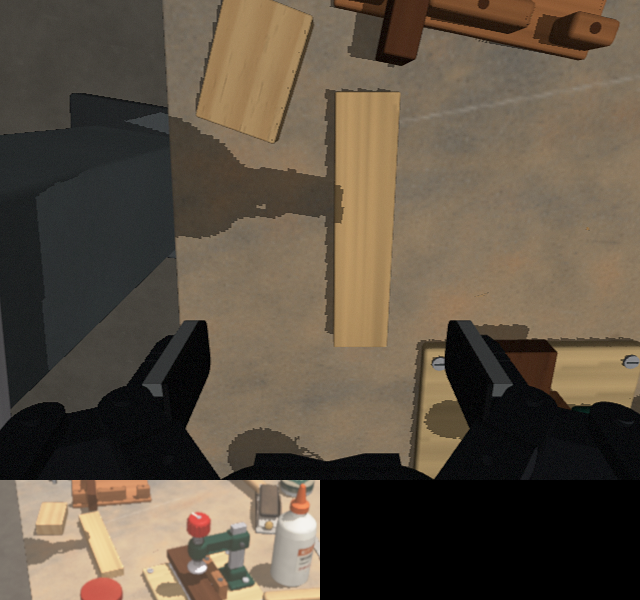

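The strip lies flat now, with its top-face corners at (335,92), (400,92), (387,347) and (335,347).

```bash
python3 - <<'E'
from h import *
p=dict(np.load("w3.npz"))
c=np.array([ray(p,u,.018) for u in((335,92),(400,92),(387,347),(335,347))])
a=(c[0]+c[1])/2;b=(c[2]+c[3])/2;d=a-b;L=np.linalg.norm(d);h=np.degrees(np.arctan2(d[1],d[0]))
print(c.round(4),L,np.linalg.norm(c[0]-c[1]),np.linalg.norm(c[2]-c[3]),h)
m=(a+b)/2;g=m+d/L*.0785;print(m,g,delta([g[0],g[1],.05],h-90))
E
```

```text
[[0.4006 0.2559 0.018 ]
 [0.4402 0.2623 0.018 ]
 [0.4695 0.0834 0.018 ]
 [0.4307 0.0773 0.018 ]] 0.18125973657034047 0.04013426185498184 0.03930467163141124 99.41611184426597
[0.43524434 0.16971873 0.018     ] [0.42240148 0.24716104 0.018     ] {'shift': array([1.93, 0.72, 2.26]), 'heading_y': np.float64(9.23), 'tilt': array([0.0016, 0.0015]), 'q7': np.float64(-0.34), 'clk': 7.78, 'az_opts': [np.float64(-0.03), np.float64(-30.03), np.float64(29.97)]}
```

```bash
python3 - <<'E'
from h import *
p=dict(np.load("w3.npz"))
for u in((275,142),(312,17),(197,116)): print(ray(p,u,.025))
E
```

```text
[0.3684503  0.22085397 0.025     ]
[0.38084859 0.29327132 0.025     ]
[0.31968454 0.22866368 0.025     ]
```

>>> carry_out(
  commands=[
    [[0.65, 0.24, 0.5, 0, 0, 0], [0.64, 0.24, 0.5, 0, 0, 0], [0.64, 0.24, 0.5, 0, 0, 0], [0, 0, 0.5, 0, 0, 0], [0, 0, 0, 0, 0, 0]],
  ],
  hand=-0.4,
)

```text
clock: 8.2
position: [0.4187, 0.2459, 0.0549]
ee_rot: [0.647, 0.762, -0.004, -0.0]
ft_force: [-1.3, -0.4, -0.5]
grip_width: 0.698
grasp_force: 0.0
```

```bash
python3 -c "
from h import *
print(get_obs()['grip_width'],delta([.4224,.2472,.002],9.4))"
```

```text
0.6977836338517385 {'shift': array([0.02, 0.11, 1.32]), 'heading_y': np.float64(9.36), 'tilt': array([-0.0059, -0.0056]), 'q7': np.float64(-0.39), 'clk': 8.2, 'az_opts': [np.float64(-0.01), np.float64(-30.01), np.float64(29.99)]}
```

>>> carry_out(
  commands=[
    [[0.02, 0.1, 0.3, 0, 0, 0], [0, 0, 0.3, 0, 0, 0], [0, 0, 0, 0, 0, 0], [0, 0, 0, 0, 0, 0], [0, 0, 0, 0, 0, 0]],
  ],
  hand=-0.3,
)

```text
clock: 8.62
position: [0.4255, 0.2477, 0.0364]
ee_rot: [0.648, 0.761, 0.0, 0.0]
ft_force: [0.4, 0.3, 0.0]
grip_width: 0.651
grasp_force: 0.0
```

```bash
python3 -c "
from h import *
print(get_obs()['grip_width'],get_obs()['position'],delta([.423,.2472,.002],9.4))"
```

```text
0.6509145752939082 [0.42553387 0.24768693 0.03640398] {'shift': array([-0.  , -0.06,  0.86]), 'heading_y': np.float64(9.18), 'tilt': array([0.0002, 0.0001]), 'q7': np.float64(-0.37), 'clk': 8.62, 'az_opts': [np.float64(-0.04), np.float64(-30.04), np.float64(29.96)]}
```

>>> carry_out(
  commands=[
    [[0, -0.05, 0.3, 0, 0, 0], [0, 0, 0.3, 0, 0, 0], [0, 0, 0.2, 0, 0, 0], [0, 0, 0.06, 0, 0, 0], [0, 0, 0, 0, 0, 0], [0, 0, 0, 0, 0, 0]],
  ],
)

```text
clock: 9.12
position: [0.4236, 0.2479, 0.0019]
ee_rot: [0.648, 0.762, 0.0, 0.0]
ft_force: [0.3, -0.5, -0.1]
grip_width: 0.651
grasp_force: 0.0
```

>>> carry_out(
  commands=[
    [[0, 0, 0, 0, 0, 0], [0, 0, 0, 0, 0, 0], [0, 0, 0, 0, 0, 0], [0, 0, 0, 0, 0, 0], [0, 0, 0, 0, 0, 0], [0, 0, 0, 0, 0, 0]],
  ],
  hand=1,
  force=60,
)

```text
clock: 9.62
position: [0.424, 0.2483, 0.0024]
ee_rot: [0.648, 0.762, 0.001, 0.0]
ft_force: [-0.3, -1.1, 6.8]
grip_width: 0.453
grasp_force: 60.6
```

>>> carry_out(
  commands=[
    [[0, 0, -0.3, 0, 0, 0], [0, 0, -0.6, 0, 0, 0], [0, 0, -0.6, 0, 0, 0], [0, 0, 0, 0, 0, 0], [0, 0, 0, 0, 0, 0], [0, 0, 0, 0, 0, 0]],
  ],
)

```text
clock: 10.12
position: [0.4231, 0.2478, 0.0611]
ee_rot: [0.648, 0.762, 0.0, -0.0]
ft_force: [-0.5, 0.2, 0.1]
grip_width: 0.456
grasp_force: 60.4
```

```bash
python3 -c "
from h import *
print(get_obs()['grip_width'],get_obs()['position'],delta([.489,.0835,.06],9.2))"
```

```text
0.4562521671745046 [0.42311246 0.24778849 0.06110226] {'shift': array([-4.32,  0.97,  0.03]), 'heading_y': np.float64(9.24), 'tilt': array([-0.0001,  0.0003]), 'q7': np.float64(-0.39), 'clk': 10.12, 'az_opts': [np.float64(0.01), np.float64(-29.99), np.float64(30.01)]}
```

>>> carry_out(
  commands=[
    [[-0.54, 0.12, 0, 0, 0, 0], [-0.54, 0.12, 0, 0, 0, 0], [-0.54, 0.12, 0, 0, 0, 0], [-0.54, 0.12, 0, 0, 0, 0], [-0.54, 0.12, 0, 0, 0, 0], [-0.54, 0.12, 0, 0, 0, 0], [-0.54, 0.12, 0, 0, 0, 0], [-0.54, 0.12, 0, 0, 0, 0], [0, 0, 0, 0, 0, 0], [0, 0, 0, 0, 0, 0], [0, 0, 0, 0, 0, 0], [0, 0, 0, 0, 0, 0]],
  ],
)

```text
clock: 11.12
position: [0.4883, 0.0843, 0.0608]
ee_rot: [0.647, 0.762, -0.0, -0.0]
ft_force: [0.2, -0.2, -1.4]
grip_width: 0.452
grasp_force: 60.4
```

```bash
python3 - <<'E'
from h import *
print(get_obs()['grip_width'],get_obs()['position'],delta([.489,.0835,.06],9.2))
im=camera("side")[:,:,::-1];cv2.imwrite("pics/s5.png",im)
c=im[220:400,240:440];cv2.imwrite("pics/c5.png",cv2.resize(c,None,fx=3.3,fy=3.3,interpolation=cv2.INTER_CUBIC))
E
```

```text
0.4520551255479645 [0.4883089 0.0842955 0.0607548] {'shift': array([-0.02,  0.01,  0.02]), 'heading_y': np.float64(9.31), 'tilt': array([-0.001, -0.   ]), 'q7': np.float64(0.01), 'clk': 11.12, 'az_opts': [np.float64(0.02), np.float64(-29.98), np.float64(30.02)]}
```

View pics/c5.png

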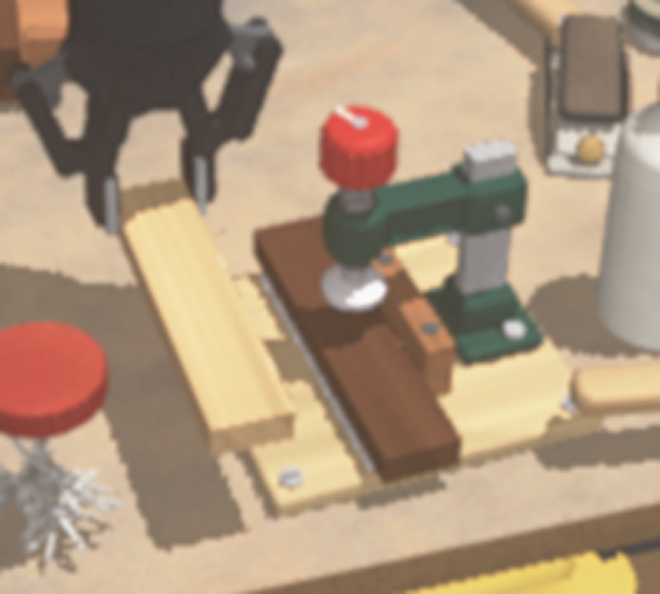

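The pale strip is held level in front of the press; its right-end top corners in the crop are (210,430) and (291,414). The dark strip's right-end top corners are (385,468) and (459,440), and its front-left corner is (256,236).

```bash
python3 - <<'E'
from h import *
p=camera_params("side"); f=lambda x,y:(240+x/3.3,220+y/3.3)
D=[ray(p,f(*u),.033) for u in((385,468),(459,440),(256,236))]
print("dark",np.round(D,4))
o=np.array([.576,.0175]);h=np.radians(9.2);X=np.array([np.cos(h),np.sin(h)]);Y=np.array([-X[1],X[0]])
for d in D: print("pressframe",(d[:2]-o)@X,(d[:2]-o)@Y)
for z in(.068,.072,.0764,.080):
    for u in((210,430),(291,414)):
        q=ray(p,f(*u),z); print(z,"pale pressframe",((q[:2]-o)@X).round(4),((q[:2]-o)@Y).round(4))
t=get_obs()["position"];print("tcp",(t[:2]-o)@X,(t[:2]-o)@Y)
# wood bottom corners of dark strip ends & knob top/knob check
print("knobtop side",ray(p,f(360,122),.158), "top", ray(camera_params("top"),(416,219),.158))
E
```

```text
dark [[ 0.5741 -0.084   0.033 ]
 [ 0.6123 -0.0726  0.033 ]
 [ 0.5461  0.0921  0.033 ]]
pressframe -0.018046539725149347 -0.09985072717997776
pressframe 0.021422784691475356 -0.09470001844835624
pressframe -0.01763278931400415 0.0783810547865794
0.068 pale pressframe -0.0971 -0.0841
0.068 pale pressframe -0.0596 -0.0865
0.072 pale pressframe -0.0984 -0.088
0.072 pale pressframe -0.0611 -0.0904
0.0764 pale pressframe -0.0997 -0.0922
0.0764 pale pressframe -0.0627 -0.0947
0.08 pale pressframe -0.1009 -0.0957
0.08 pale pressframe -0.0641 -0.0982
tcp -0.075777855478333 0.07999271352825274
knobtop side [0.5807443  0.01436164 0.158     ] top [0.5762051  0.01871288 0.158     ]
```

>>> carry_out(
  commands=[
    [[-0.07, 0, 0.29, 0, 0, 0], [0, 0, 0.29, 0, 0, 0], [0, 0, 0, 0, 0, 0], [0, 0, 0, 0, 0, 0], [0, 0, 0, 0, 0, 0]],
  ],
)

```text
clock: 11.58
position: [0.4892, 0.0806, 0.0378]
ee_rot: [0.648, 0.762, -0.0, -0.0]
ft_force: [-0.3, 0.3, -0.9]
grip_width: 0.456
grasp_force: 60.4
```

>>> carry_out(
  commands=[
    [[0, 0.25, 0, 0, 0, 0], [0, 0.25, 0, 0, 0, 0], [0, 0.25, 0, 0, 0, 0], [0, 0.15, 0, 0, 0, 0], [0, 0, 0, 0, 0, 0], [0, 0, 0, 0, 0, 0], [0, 0, 0, 0, 0, 0]],
  ],
)

```text
clock: 12.17
position: [0.5246, 0.0863, 0.038]
ee_rot: [0.648, 0.762, -0.0, -0.0]
ft_force: [-0.9, 0.1, -0.8]
grip_width: 0.452
grasp_force: 60.4
```

```bash
python3 - <<'E'
from h import *
print(get_obs()['grip_width'],get_obs()['position'],delta([.5634,.0955,.0374],9.2))
im=camera("side")[:,:,::-1];cv2.imwrite("pics/s6.png",im)
c=im[220:400,240:440];cv2.imwrite("pics/c6.png",cv2.resize(c,None,fx=3.3,fy=3.3,interpolation=cv2.INTER_CUBIC))
E
```

```text
0.4521705688838101 [0.52462626 0.0862995  0.03803283] {'shift': array([0.07, 0.99, 0.02]), 'heading_y': np.float64(9.22), 'tilt': array([-0.0004,  0.    ]), 'q7': np.float64(0.06), 'clk': 12.17, 'az_opts': [np.float64(0.0), np.float64(-30.0), np.float64(30.0)]}
```

View pics/c6.png

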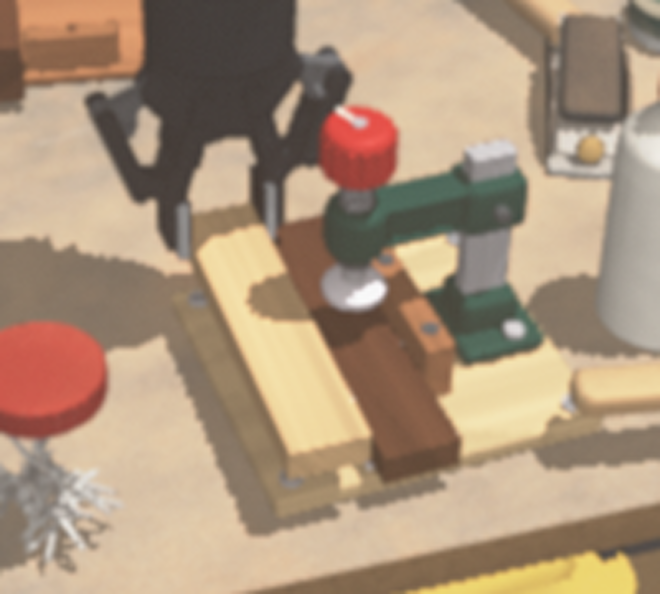

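The pale strip is just short of the dark one and slightly above it, with right-end top corners at (288,455) and (370,437) in the crop. The pad is clear above it.

```bash
python3 - <<'E'
from h import *
p=camera_params("side"); f=lambda x,y:(240+x/3.3,220+y/3.3)
o=np.array([.576,.0175]);h=np.radians(9.2);X=np.array([np.cos(h),np.sin(h)]);Y=np.array([-X[1],X[0]])
pf=lambda q:np.round([(q[:2]-o)@X,(q[:2]-o)@Y],4)
for z in (.0495,.0536):
  for u in((288,455),(370,437)): print(z,pf(ray(p,f(*u),z)))
print("dark");
for u in((385,468),(459,440)): print(pf(ray(p,f(*u),.033)))
print("tcp",pf(get_obs()["position"]))
# subpixel check: colour rows along the strips' right ends
im=cv2.imread("pics/s6.png"); hsv=cv2.cvtColor(im,cv2.COLOR_BGR2HSV)
for v in range(346,368,2): print(v,[tuple(int(a) for a in hsv[v,u]) for u in range(326,384,6)])
E
```

```text
0.0495 [-0.0631 -0.0927]
0.0495 [-0.0239 -0.0945]
0.0536 [-0.0646 -0.0966]
0.0536 [-0.0256 -0.0983]
dark
[-0.018  -0.0999]
[ 0.0214 -0.0947]
tcp [-0.0398  0.0762]
346 [(21, 83, 241), (21, 83, 241), (21, 84, 240), (19, 92, 231), (14, 107, 178), (11, 116, 125), (11, 118, 130), (11, 118, 136), (12, 111, 136), (22, 72, 240)]
348 [(21, 84, 239), (22, 83, 240), (21, 84, 240), (19, 91, 232), (17, 98, 227), (11, 115, 126), (11, 119, 129), (11, 118, 138), (11, 120, 130), (23, 68, 242)]
350 [(20, 86, 239), (21, 84, 241), (21, 85, 239), (20, 89, 236), (20, 87, 239), (11, 118, 128), (11, 116, 123), (11, 119, 137), (11, 118, 134), (22, 76, 237)]
352 [(19, 92, 234), (21, 83, 241), (21, 84, 239), (20, 88, 238), (17, 98, 219), (11, 119, 129), (11, 117, 122), (11, 121, 135), (10, 118, 136), (18, 90, 221)]
354 [(16, 100, 206), (21, 81, 242), (19, 92, 233), (16, 99, 195), (16, 96, 168), (11, 119, 129), (11, 116, 123), (11, 120, 130), (11, 116, 127), (17, 92, 218)]
356 [(16, 96, 156), (18, 93, 232), (16, 99, 185), (16, 98, 180), (16, 97, 171), (11, 118, 128), (11, 115, 124), (12, 113, 111), (12, 110, 107), (18, 90, 222)]
358 [(15, 94, 138), (16, 98, 177), (16, 97, 178), (16, 99, 178), (16, 95, 174), (12, 113, 113), (12, 108, 104), (12, 107, 98), (12, 109, 105), (17, 92, 189)]
360 [(16, 93, 140), (17, 98, 170), (16, 98, 180), (16, 97, 189), (16, 67, 159), (12, 104, 98), (11, 106, 101), (13, 104, 98), (12, 104, 105), (17, 86, 166)]
362 [(15, 79, 139), (16, 98, 169), (16, 96, 165), (21, 78, 235), (17, 76, 151), (12, 105, 97), (12, 105, 102), (13, 105, 104), (16, 82, 146), (16, 62, 205)]
364 [(14, 50, 128), (16, 86, 161), (17, 86, 148), (22, 76, 237), (18, 88, 162), (13, 104, 101), (14, 101, 116), (16, 83, 141), (16, 57, 206), (15, 56, 213)]
366 [(11, 29, 139), (17, 79, 148), (17, 86, 152), (21, 80, 234), (17, 89, 170), (16, 92, 130), (17, 82, 150), (16, 67, 134), (15, 57, 157), (16, 57, 209)]
```

>>> carry_out(
  commands=[
    [[0, 0.2, 0, 0, 0, 0], [0, 0.25, 0, 0, 0, 0], [0, 0.25, 0, 0, 0, 0], [0, 0.2, 0, 0, 0, 0], [0, 0.1, 0, 0, 0, 0], [0, 0, 0, 0, 0, 0], [0, 0, 0, 0, 0, 0], [0, 0, 0, 0, 0, 0]],
  ],
)

```text
clock: 12.88
position: [0.564, 0.0927, 0.038]
ee_rot: [0.648, 0.762, -0.0, -0.0]
ft_force: [-1.2, -0.2, -0.7]
grip_width: 0.451
grasp_force: 60.4
```

>>> carry_out(
  commands=[
    [[0, 0.05, 0, 0, 0, 0], [0, 0.05, 0, 0, 0, 0], [0, 0.05, 0, 0, 0, 0], [0, 0, 0, 0, 0, 0], [0, 0, 0, 0, 0, 0], [0, 0, 0, 0, 0, 0]],
  ],
)

```text
clock: 13.38
position: [0.569, 0.0937, 0.0377]
ee_rot: [0.648, 0.762, -0.001, -0.001]
ft_force: [-6.1, -0.2, 1.9]
grip_width: 0.449
grasp_force: 61.0
```

>>> carry_out(
  commands=[
    [[0, -0.03, 0, 0, 0, 0], [0, 0, 0.04, 0, 0, 0], [0, 0, 0, 0, 0, 0], [0, 0, 0, 0, 0, 0]],
  ],
)

```text
clock: 13.72
position: [0.5689, 0.0936, 0.0363]
ee_rot: [0.648, 0.762, -0.0, -0.0]
ft_force: [-2.6, -0.0, -1.1]
grip_width: 0.453
grasp_force: 60.5
```

>>> carry_out(
  commands=[
    [[0, 0, 0.03, 0, 0, 0], [0, 0, 0, 0, 0, 0], [0, 0, 0, 0, 0, 0]],
  ],
)

```text
clock: 13.97
position: [0.569, 0.0936, 0.0355]
ee_rot: [0.648, 0.762, -0.0, -0.0]
ft_force: [-4.7, -0.1, 4.8]
grip_width: 0.45
grasp_force: 61.2
```

```bash
python3 - <<'E'
from h import *
im=camera("side")[:,:,::-1];cv2.imwrite("pics/s7.png",im)
hsv=cv2.cvtColor(im,cv2.COLOR_BGR2HSV)
for v in range(336,370,2): print(v,''.join('P' if hsv[v,u,0]>=19 and hsv[v,u,2]>200 else 'e' if hsv[v,u,0]>=14 and hsv[v,u,2]>155 else 'd' if hsv[v,u,0]<14 and hsv[v,u,2]<150 else '.' for u in range(330,392)))
E
```

```text
336 e.......ddddd....eePPPPPPPPPPPPPPPPPPPPPPPPPe.ePPPPPPPPPPPPPPP
338 ee.......dddd.....eePPPPPPPPPPPPPPPPPPPPPPPPPeePPPPPPPPPPPPPPP
340 Pe.......ddddd.....eePPPPPPPPPPPPPPPPPPPPPePPPPPPPPPPPPPPPPPPP
342 Pee.......dddddd....eePPPPPPPPPPPPPPPPPPPPeePPPPPPPPPPPPPPPPPP
344 PPeee........ddd.....eePPPPPPPPPPPPPPPPPPPPPePPPPPPPPPPPPPPPPP
346 PPPPee........dddd....eePPPPPPPPPPPPPPPPPPPeeeeeeePPPPPPPPPPPP
348 PPPPPee.......ddddd....eePPPPPPPPPPPeeeeeeeeeeeeePPPPPPPPPPPPP
350 PPPPPee........ddddd....eeeeeeeeeeeeeeeeeeeeeeeeeePPPPPPPPPPPP
352 PPPPPPPee........ddd.....eeeeeeeeeeeeeeeeeeeeeeeeeePPPPPPPPPPP
354 PPPPPPPee.........dddd...eeeeeeeeeeeeeeeeeee....d.ePPPPPPPPPPP
356 PPPPPPPPPe.........ddd...eeeeeeeeeeee.....dddddd.eePPPeeeeeeee
358 PPPPPPPPPeee.........ddd....e....dd.dddddddddddddeeeeeeeeeeeee
360 PPPPPPPPPPPeee........dddddddddddddd.dddddddddd...eeeeeeeeeeee
362 ePPPPPPPPPPPee.......ee..ddddddddddddd.........eeeeeeeeeeeeeee
364 .ePPPPPPPPPPPee...eeeeee..ddddd............eeeeeeeeeeeeeeeeeee
366 .ePPPPPPPPPPPeeeeeeeeeeee...................eeeeeeeeeeeeeeeeee
368 PPPPPPPPPPPPeeeeeeeeeee.e.................eeeeeeeeeeeeeeeeeeee
```

```bash
python3 - <<'E'
from h import *
p=camera_params("side")
c=np.array([.579-.0144+.016*0,.0175-.0888,.033]);
a=proj(p,c);print(a,proj(p,c+[0,0,.018])-a,proj(p,c+[0,-.01,0])-a,proj(p,c+[.02*.987,.02*.16,0])-a)
A=cv2.cvtColor(cv2.imread("pics/s6.png"),6).astype(int);B=cv2.cvtColor(cv2.imread("pics/s7.png"),6).astype(int)
for u in range(358,377,3): print(u,"s6",A[348:368,u],"s7",B[340:366,u])
E
```

```text
[348.66793814 356.69288131] [ 0.36250621 -8.59603879] [1.45686394 4.68093098] [12.0663095  -3.10750295]
358 s6 [ 97  96  98  97  99  99 100 101 101 101  95  85  81  82  81  82  82  94
 117 131] s7 [218 218 218 219 219 219 220 219 219 217 198 161 143 142 144 147 148 150
 132  96  82  83  83  82  85  93]
361 s6 [ 99  97  96  96  96  95  98  97  97  95  88  83  83  82  83  81  91 112
 125 122] s7 [218 218 218 218 217 217 217 217 216 207 183 162 154 151 148 146 141 125
  98  84  83  83  84  83  92 112]
364 s6 [102 100 100  98  96  97  96  96  93  88  82  81  80  80  81  87 107 125
 125 122] s7 [216 217 216 216 216 216 217 217 215 196 164 153 154 156 154 149 134 105
  84  81  82  82  82  87 108 126]
367 s6 [107 105 104 103 102 102 100  97  89  82  80  80  80  80  81  98 117 126
 122 120] s7 [216 217 216 216 216 215 216 215 198 163 150 149 149 150 152 149 128  92
  80  79  81  80  83  97 119 126]
370 s6 [106 106 105 107 107 108 105  98  85  82  79  80  79  81  95 120 129 122
 118 118] s7 [205 208 210 213 213 215 213 201 175 157 153 152 153 153 149 130  95  83
  81  81  81  84  97 121 130 123]
373 s6 [102 103 104 105 105 104  99  90  86  85  84  82  82  93 123 155 170 156
 127 126] s7 [205 202 201 201 202 203 199 184 160 153 154 154 152 149 133 105  86  83
  83  82  83  94 124 156 170 156]
376 s6 [124 108 101 100 103  98  91  86  84  85  84  84  93 111 132 161 190 195
 192 189] s7 [212 216 214 212 209 204 186 149 139 141 147 149 151 142 118  92  86  85
  86  86  95 117 137 161 188 194]
```

>>> carry_out(
  commands=[
    [[0, 0, -0.06, 0, 0, 0], [0.04, 0, 0, 0, 0, 0], [0, 0, 0, 0, 0, 0], [0, 0, 0.05, 0, 0, 0], [0, 0, 0, 0, 0, 0], [0, 0, 0, 0, 0, 0]],
  ],
)

```text
clock: 14.52
position: [0.5688, 0.0951, 0.0355]
ee_rot: [0.648, 0.762, -0.0, -0.0]
ft_force: [-2.6, -1.5, -0.1]
grip_width: 0.451
grasp_force: 60.7
```

>>> carry_out(
  commands=[
    [[0, 0, 0, 0, 0, 0], [0, 0, 0, 0, 0, 0], [0, 0, 0, 0, 0, 0], [0, 0, 0, 0, 0, 0]],
  ],
  hand=-0.4,
)

```text
clock: 14.85
position: [0.5694, 0.0955, 0.0359]
ee_rot: [0.648, 0.762, 0.0, 0.0]
ft_force: [0.5, 0.6, -1.1]
grip_width: 0.7
grasp_force: 0.0
```

>>> carry_out(
  commands=[
    [[0, 0, -0.3, 0, 0, 0], [0, 0, -0.8, 0, 0, 0], [0, 0, -1, 0, 0, 0], [0, 0, -1, 0, 0, 0], [0, 0, -1, 0, 0, 0], [0, 0, -0.5, 0, 0, 0], [0, 0, 0, 0, 0, 0], [0, 0, 0, 0, 0, 0]],
  ],
  hand=-1,
)

```text
clock: 15.52
position: [0.5696, 0.0952, 0.2217]
ee_rot: [0.648, 0.762, 0.002, 0.001]
ft_force: [-0.5, 0.0, -1.4]
grip_width: 1.003
grasp_force: 0.0
```

```bash
python3 - <<'E'
from h import *
im=camera("side")[:,:,::-1].copy();cv2.imwrite("pics/s8.png",im)
B=cv2.cvtColor(im,6).astype(int)
for u in range(358,377,3): print(u,B[340:366,u])
p=camera_params("wrist");np.savez("w8.npz",**p);w=camera("wrist")[:,:,::-1].copy();cv2.imwrite("pics/w8.png",w)
print(get_obs()["position"],proj(p,[.579,.016,.158]))
hsv=cv2.cvtColor(w,cv2.COLOR_BGR2HSV)
m=cv2.inRange(hsv,(0,150,90),(8,255,255))|cv2.inRange(hsv,(172,150,90),(180,255,255))
n,l,s,c=cv2.connectedComponentsWithStats(m)
print([(s[i],c[i].round()) for i in range(1,n) if s[i,4]>150])
E
```

```text
358 [217 217 217 217 217 219 219 219 217 202 168 148 145 144 143 144 144 129
 101  87  84  85  85  83  84  94]
361 [217 217 217 216 216 216 216 216 209 189 163 153 150 147 146 143 130 107
  90  85  84  84  84  85  92 112]
364 [216 216 215 215 215 216 216 216 199 167 153 153 153 153 152 142 122  94
  83  82  82  84  82  88 108 126]
367 [215 215 215 215 215 215 213 197 167 153 152 152 152 152 151 137 100  83
  81  80  82  81  83  98 118 125]
370 [202 205 207 209 212 213 205 185 160 151 150 150 152 149 135 107  88  82
  83  81  80  83  95 121 128 122]
373 [205 202 201 200 200 199 184 158 151 153 152 152 150 142 120  94  87  86
  85  84  83  94 123 154 169 155]
376 [213 215 215 214 210 191 155 142 142 142 147 151 151 136 102  87  86  86
  86  86  92 112 131 159 187 193]
[0.56835617 0.09513368 0.2190916 ] [321.14010477 388.57350203]
[(array([  63,  353,   73,   58, 2634], dtype=int32), array([ 94., 379.])), (array([ 293,  358,   61,   51, 2005], dtype=int32), array([324., 384.]))]
```

```bash
cat >> h.py <<'E'
def knob(im,p,box,z,c0):
    hsv=cv2.cvtColor(im,cv2.COLOR_BGR2HSV); x0,y0,x1,y1=box
    m=np.zeros(im.shape[:2],np.uint8); m[y0:y1,x0:x1]=cv2.inRange(hsv,(0,0,150),(180,110,255))[y0:y1,x0:x1]
    r=cv2.inRange(hsv,(0,130,90),(8,255,255))|cv2.inRange(hsv,(170,130,90),(180,255,255)); r2=np.zeros_like(r); r2[y0:y1,x0:x1]=r[y0:y1,x0:x1]
    hull=cv2.convexHull(cv2.findNonZero(r2)); h=np.zeros_like(r); cv2.fillConvexPoly(h,hull,255)
    v,u=np.nonzero(m&h); W=np.array([ray(p,(a,b),z)[:2] for a,b in zip(u,v)])
    print("white n",len(u),"px",u.mean(),v.mean())
    c=W.mean(0);U,S,V=np.linalg.svd(W-c);t=(W-c)@V[0]
    e=[c+V[0]*t.max(),c+V[0]*t.min()]
    print("ends",np.round(e,4),"len",np.ptp(t).round(4),"heading",np.degrees(np.arctan2(V[0,1],V[0,0])).round(1),"mean heading from c0",np.degrees(np.arctan2(*(c-c0)[::-1])).round(1))
    H=np.array([ray(p,a[0],z)[:2] for a in hull]);print("hull x",H[:,0].min().round(4),H[:,0].max().round(4),"y",H[:,1].min().round(4),H[:,1].max().round(4))
E
python3 - <<'E'
from h import *
c0=np.array([.579,.016])
knob(cv2.imread("pics/w8.png"),dict(np.load("w8.npz")),(285,350,362,416),.158,c0)
knob(cv2.imread("pics/top0.png"),camera_params("top"),(400,205,432,235),.158,c0)
knob(cv2.imread("pics/side0.png"),camera_params("side"),(332,248,366,280),.158,c0)
w=cv2.imread("pics/w8.png")[345:415,285:365];cv2.imwrite("pics/k8.png",cv2.resize(w,None,fx=7,fy=7,interpolation=cv2.INTER_CUBIC))
E
```

```text
white n 96 px 317.25 378.84375
ends [[0.5728 0.0288]
 [0.5803 0.012 ]] len 0.0184 heading 114.1 mean heading from c0 117.4
hull x 0.5613 0.5977 y 0.0017 0.0379
white n 35 px 414.77142857142854 218.88571428571427
ends [[0.571  0.03  ]
 [0.5814 0.0128]] len 0.0201 heading 121.1 mean heading from c0 117.3
hull x 0.5575 0.595 y -0.0015 0.0369
white n 30 px 346.8 255.76666666666668
ends [[0.5924 0.0072]
 [0.5694 0.0245]] len 0.0288 heading -36.9 mean heading from c0 116.4
hull x 0.5571 0.5951 y -0.033 0.0278
```

```bash
python3 - <<'E'
from h import *
p=dict(np.load("w8.npz")); print("cam",-p["R"].T@p["t"], p["R"].round(2).tolist())
hsv=cv2.cvtColor(cv2.imread("pics/w8.png"),cv2.COLOR_BGR2HSV)
for v in range(352,412): print(v,''.join('W' if S<110 and V>150 else '*' if (H<10 or H>168) and S>120 and V>150 else 'r' if (H<10 or H>168) and S>120 else '.' for H,S,V in hsv[v,286:360]))
E
```

```text
cam [0.55619074 0.17657    0.36353059] [[0.99, 0.16, 0.0], [0.15, -0.94, 0.32], [0.05, -0.31, -0.95]]
352 WWW..........rrrrrrrrrrrrrrrrrrrrrrrrrrrrrrrrrrrrrrrrrrrrrrrrr............
353 WWW..........rrrrrrrrrrrrrrrrrrrrrrrrrrrrrrrrrrrrrrrrrrrrrrrrr............
354 WWW..........rrrrrrrrrrrrrrrrrrrrrrrrrrrrrrrrrrrrrrrrrrrrrrrrr............
355 WW...........rrrrrrrrrrrrrrrrrrrrrrrrrrrrrrrrrrrrrrrrrrrrrrrrrr...........
356 WW...........rrrrrrrrrrrrrrrrrrrrrrrrrrrrrrrrrrrrrrrrrrrrrrrrrr.WWWWWWWWWW
357 WW..........rrrrrrrrrrrrrrrrrrrrrrrrrrrrrrrrrrrrrrrrrrrrrrrrrrr...........
358 ..........rrrrrrrrrrrrrrrrrrrrr**rrrrrrrrr***rrrrrrrrrrrrrrrrrrr..........
359 ..........rrrrrrrrrrrrrrrrrrrrrrrrrrrrrrrrrrrrrrrrrrrrrrrrrrrrrrrr........
360 .........rrrrrrrrrrrrrrrrrrrrrrrrrrrrrrrrrrrrrrrrrrrrrrrrrrrrrrrrr........
361 .........rrrrrrrrrrrrrrrrrrrrrrrrrrrrrrrrrrrrrrrrrrrrrrrrrrrrrrrrr........
362 .........rrrrrrrrrrr**rrrrrrrrrrrrrrrrrrrrrrrrrrrrrrr**rrrrrrrrrrr........
363 .........rrrrrrrrrrrrrrrrrrrrrrrrrrrrrrrrrrrrrrrrrrrrrrrrrrrrrrrrr........
364 .........rrrrrrrrrrrrrrrrrrrrrrrrrrrrrrrrrrrrr
[... 3041 characters left out ...]
.............rrrr********************************r..................
404 .....................rrr*****************************r....................
405 .......................rrr*************************r......................
406 ........................rrrr*********************r........................
407 ...........................rr******************r..........................
408 ...............................rrr*******rrr..............................
409 ....................................r.....................................
410 ..........................................................................
411 ..........................................................................
```

```bash
python3 - <<'E'
from h import *
p=dict(np.load("w8.npz"));z=.158
r=lambda u,v:ray(p,(u,v),z)[:2]
a,b,c=r(320.3,383.5),r(314,371),r(324.3,387.7)
hd=lambda d:np.degrees(np.arctan2(d[1],d[0]))
print(c,"line",hd(b-a),"from centre",hd(b-c),np.linalg.norm(b-c))
P=r(324,408)-r(324,367);print("disc v diam",np.linalg.norm(P),"u",np.linalg.norm(r(300,387)-r(349,387)))
print(delta([.5795,.018,.145],9.2-0), get_obs()["joint_pos"])
E
```

```text
[0.58076418 0.01691727] line 121.85316100912546 from centre 126.3514698936748 0.013217946785449415
disc v diam 0.029309199488461175 u 0.029220056154686536
{'shift': array([-1.95, -0.03,  1.85]), 'heading_y': np.float64(9.23), 'tilt': array([-0.001 , -0.0001]), 'q7': np.float64(0.01), 'clk': 15.62, 'az_opts': [np.float64(0.01), np.float64(-29.99), np.float64(30.01)]} [-0.64342271  0.24062008  0.47121129  1.63466185 -0.11276603  1.29439573
  0.00818196]
```

>>> carry_out(
  commands=[
    [[-0.65, 0, 0, 0, 0, 0], [-0.65, 0, 0, 0, 0, 0], [-0.65, 0, 0, 0, 0, 0], [0, 0, 0, 0, 0, -1], [0, 0, 0, 0, 0, -1], [0, 0, 0, 0, 0, -1], [0, 0, 0, 0, 0, -1], [0, 0, 0, 0, 0, -1], [0, 0, 0, 0, 0, -1], [0, 0, 0, 0, 0, -1], [0, 0, 0, 0, 0, -1], [0, 0, 0, 0, 0, -1], [0, 0, 0, 0, 0, -1], [0, 0, 0, 0, 0, -1], [0, 0, 0, 0, 0, -1], [0, 0, 0, 0, 0, -1], [0, 0, 0, 0, 0, -1], [0, 0, 0, 0, 0, -1], [0, 0, 0, 0, 0, -1], [0, 0, 0, 0, 0, -1]],
  ],
)

```text
clock: 17.28
position: [0.5806, 0.0181, 0.2181]
ee_rot: [-0.187, 0.982, 0.0, -0.001]
ft_force: [-0.5, 1.1, 0.1]
grip_width: 1.001
grasp_force: 0.0
```

>>> carry_out(
  commands=[
    [[0, 0, 0, 0, 0, 0], [0, 0, 0, 0, 0, 0], [0, 0, 0, 0, 0, 0]],
  ],
)

```text
clock: 17.53
position: [0.581, 0.0181, 0.2189]
ee_rot: [-0.182, 0.983, 0.0, -0.001]
ft_force: [0.6, -0.0, -0.3]
grip_width: 1.001
grasp_force: 0.0
```

```bash
python3 - <<'E'
from h import *
print(delta([.580,.018,.1285]), get_obs()["joint_pos"].round(2),get_obs()["position"])
E
```

```text
{'shift': array([0.02, 0.01, 2.26]), 'heading_y': np.float64(111.02), 'tilt': array([-0.0014, -0.0002]), 'q7': np.float64(1.89), 'clk': 17.53} [-0.36  0.24  0.3   1.61 -0.07  1.3   1.89] [0.58100973 0.01809871 0.21891899]
```

Lower onto the knob and grip.

>>> carry_out(
  commands=[
    [[0.02, 0.01, 0.7, 0, 0, 0], [0, 0, 0.7, 0, 0, 0], [0, 0, 0.5, 0, 0, 0], [0, 0, 0.36, 0, 0, 0], [0, 0, 0, 0, 0, 0], [0, 0, 0, 0, 0, 0]],
  ],
)

```text
clock: 18.03
position: [0.5801, 0.0182, 0.1289]
ee_rot: [-0.183, 0.983, -0.0, -0.001]
ft_force: [0.4, -0.3, 0.3]
grip_width: 1.0
grasp_force: 0.0
```

>>> carry_out(
  commands=[
    [[0, 0, 0, 0, 0, 0], [0, 0, 0, 0, 0, 0], [0, 0, 0, 0, 0, 0], [0, 0, 0, 0, 0, 0], [0, 0, 0, 0, 0, 0], [0, 0, 0, 0, 0, 0], [0, 0, 0, 0, 0, 0], [0, 0, 0, 0, 0, 0]],
  ],
  hand=1,
  force=40,
)

```text
clock: 18.7
position: [0.5814, 0.0171, 0.1305]
ee_rot: [-0.184, 0.983, -0.001, 0.001]
ft_force: [0.8, -4.2, 6.5]
grip_width: 0.398
grasp_force: 40.9
```

```bash
python3 - <<'E'
from h import *
o=get_obs();print(delta([.580,.018,.1285]),o["position"],o["torque"],o["ft_force"])
E
```

```text
{'shift': array([0.02, 0.03, 0.05]), 'heading_y': np.float64(111.17), 'tilt': array([ 0.0024, -0.0009]), 'q7': np.float64(1.91), 'clk': 18.7} [0.58142703 0.0170556  0.13049655] [-0.98634472 -0.18304293  0.05077865] [ 0.84823741 -4.15456089  6.51519616]
```

>>> carry_out(
  commands=[
    [[0, 0, 0.008, 0, 0, 1], [0, 0, 0.008, 0, 0, 1], [0, 0, 0.008, 0, 0, 1], [0, 0, 0.008, 0, 0, 1], [0, 0, 0.008, 0, 0, 1], [0, 0, 0.008, 0, 0, 1], [0, 0, 0.008, 0, 0, 1], [0, 0, 0.008, 0, 0, 1], [0, 0, 0.008, 0, 0, 1], [0, 0, 0.008, 0, 0, 1], [0, 0, 0.008, 0, 0, 1], [0, 0, 0.008, 0, 0, 1], [0, 0, 0.008, 0, 0, 1], [0, 0, 0.008, 0, 0, 1], [0, 0, 0.008, 0, 0, 1], [0, 0, 0, 0, 0, 0], [0, 0, 0, 0, 0, 0], [0, 0, 0, 0, 0, 0]],
  ],
)

```text
clock: 20.2
position: [0.5802, 0.0141, 0.1254]
ee_rot: [0.566, 0.824, -0.002, 0.001]
ft_force: [-5.3, -12.9, 10.8]
grip_width: 0.4
grasp_force: 41.5
```

```bash
cat > st.py <<'E'
from h import *
o=get_obs();print(delta([.5814,.0171,.1255]),o["position"],o["torque"].round(2),o["ft_force"].round(1),o["joint_pos"].round(2))
def mask(im,box):
    hsv=cv2.cvtColor(im,cv2.COLOR_BGR2HSV);x0,y0,x1,y1=box
    for v in range(y0,y1): print(v,''.join('W' if S<110 and V>150 else '*' if (H<10 or H>168) and S>120 and V>150 else 'r' if (H<10 or H>168) and S>120 else '.' for H,S,V in hsv[v,x0:x1]))
E
python3 - <<'E'
from st import *
mask(camera("side")[:,:,::-1],(330,246,368,284))
E
```

```text
{'shift': array([ 0.06,  0.05, -0.  ]), 'heading_y': np.float64(21.0), 'tilt': array([-0.0004, -0.0036]), 'q7': np.float64(0.41), 'clk': 20.2} [0.58019312 0.01412715 0.12543327] [-2.64  1.25 -0.09] [ -5.3 -12.9  10.8] [-0.55  0.34  0.54  1.74 -0.19  1.11  0.41]
246 ...................WWWWWWWW...........
247 ...................WWWWWWWW...........
248 ...................WWWWWWW............
249 ..................WWWWWWW.............
250 ................WWWWWWWWW.............
251 ................WWWWWWWWW.............
252 ...............WWWWWWWWWW.............
253 ...............WWWWWWWWWW.............
254 ...............WWWWWWWWWW.............
255 ................W...WWWWW.............
256 ...............rrrrrrrWWW.............
257 ..............rrrrrr...WW.............
258 ..............rrr........rrr..........
259 ..............rr.......rrrrrr.........
260 ..............rr......rrrrrrrr........
261 ..............rrr....rrrrrrrrr........
262 ...............rrrrrrrrr******r.......
263 ...............rrrrrr*********r.......
264 ...............rrrr***********r.......
265 W..............rr*************r.......
266 W..............r**************r.......
267 W..............***************r......W
268 W..............***************r....WWW
269 W..............r**************r...WWWW
270 W..............r**************r...WWWW
271 W.............r***************r...WWWW
272 W..............r**************....WWWW
273 W..............r**************WWWWWWWW
274 WW............rr**************WWWWW...
275 WW............rr************r.........
276 WWWW..........rr************r.........
277 WWWWW.........rr**********rr..........
278 WWWWWW........rrr******rrr............
279 WWWWWWW........rrrrr*rrr..............
280 WWWWWWWWW.............................
281 WWWWWWWWW.............................
282 WWWWWWWWW.............................
283 WWWWWWWWW.............................
```

>>> carry_out(
  commands=[
    [[0, 0, 0, 0, 0, 0], [0, 0, 0, 0, 0, 0], [0, 0, 0, 0, 0, 0], [0, 0, 0, 0, 0, 0], [0, 0, 0, 0, 0, 0]],
  ],
  hand=-0.7,
)

```text
clock: 20.67
position: [0.5805, 0.0189, 0.1244]
ee_rot: [0.564, 0.825, 0.0, -0.0]
ft_force: [0.6, 0.3, -0.0]
grip_width: 0.853
grasp_force: 0.0
```

```bash
python3 - <<'E'
from st import *
E
```

```text
{'shift': array([-0.05,  0.01, -0.03]), 'heading_y': np.float64(21.27), 'tilt': array([-0.0001,  0.0004]), 'q7': np.float64(0.41), 'clk': 20.67} [0.58047247 0.01885305 0.12440015] [0.06 0.03 0.01] [ 0.6  0.3 -0. ] [-0.55  0.35  0.54  1.74 -0.19  1.11  0.41]
```

>>> carry_out(
  commands=[
    [[-0.05, 0, 0, 0, 0, 0], [0, 0, 0, 0, 0, 0], [0, 0, 0, 0, 0, 0]],
  ],
)

```text
clock: 20.92
position: [0.5813, 0.0163, 0.1245]
ee_rot: [0.565, 0.825, 0.0, -0.0]
ft_force: [0.0, 0.3, -0.0]
grip_width: 0.85
grasp_force: 0.0
```

>>> carry_out(
  commands=[
    [[0, 0, 0, 0, 0, 0], [0, 0, 0, 0, 0, 0], [0, 0, 0, 0, 0, 0], [0, 0, 0, 0, 0, 0], [0, 0, 0, 0, 0, 0], [0, 0, 0, 0, 0, 0]],
  ],
  hand=1,
)

```text
clock: 21.42
position: [0.5796, 0.0157, 0.1248]
ee_rot: [0.565, 0.825, -0.001, -0.002]
ft_force: [-11.1, -2.5, 11.8]
grip_width: 0.398
grasp_force: 39.4
```

```bash
python3 - <<'E'
from st import *
E
```

```text
{'shift': array([ 0.02,  0.06, -0.02]), 'heading_y': np.float64(21.19), 'tilt': array([-0.0038, -0.0001]), 'q7': np.float64(0.42), 'clk': 21.42} [0.57955688 0.01572652 0.12476339] [-0.46  2.59  0.04] [-11.1  -2.5  11.8] [-0.55  0.35  0.54  1.74 -0.19  1.12  0.42]
```

>>> carry_out(
  commands=[
    [[0, -0.05, 0, 0, 0, 0], [0, 0, 0.008, 0, 0, 1], [0, 0, 0.008, 0, 0, 1], [0, 0, 0.008, 0, 0, 1], [0, 0, 0.008, 0, 0, 1], [0, 0, 0.008, 0, 0, 1], [0, 0, 0.008, 0, 0, 1], [0, 0, 0.008, 0, 0, 1], [0, 0, 0.008, 0, 0, 1], [0, 0, 0.008, 0, 0, 1], [0, 0, 0.008, 0, 0, 1], [0, 0, 0.008, 0, 0, 1], [0, 0, 0.008, 0, 0, 1], [0, 0, 0.008, 0, 0, 1], [0, 0, 0.008, 0, 0, 1], [0, 0, 0.008, 0, 0, 1], [0, 0, 0, 0, 0, 0], [0, 0, 0, 0, 0, 0]],
  ],
)

```text
clock: 22.92
position: [0.5789, 0.016, 0.12]
ee_rot: [0.983, 0.184, -0.0, -0.0]
ft_force: [-4.8, 0.6, 5.8]
grip_width: 0.4
grasp_force: 40.9
```

```bash
python3 - <<'E'
from st import *
E
```

```text
{'shift': array([ 0.07, -0.  , -0.14]), 'heading_y': np.float64(-68.81), 'tilt': array([-0.0011,  0.0007]), 'q7': np.float64(-1.04), 'clk': 22.92} [0.57892217 0.01596995 0.11997001] [ 0.36  1.   -0.04] [-4.8  0.6  5.8] [-0.77  0.41  0.83  1.76 -0.34  1.12 -1.04]
```

>>> carry_out(
  commands=[
    [[0, 0, 0, 0, 0, 0], [0, 0, 0, 0, 0, 0], [0, 0, 0, 0, 0, 0], [0, 0, 0, 0, 0, 0], [0, 0, 0, 0, 0, 0]],
  ],
  hand=-1,
)

```text
clock: 23.33
position: [0.5794, 0.0156, 0.1197]
ee_rot: [0.983, 0.184, 0.0, 0.0]
ft_force: [0.4, -0.1, 0.5]
grip_width: 1.003
grasp_force: 0.0
```

```bash
python3 - <<'E'
from st import *
p=camera_params("wrist");np.savez("w9.npz",**p);w=camera("wrist")[:,:,::-1].copy();cv2.imwrite("pics/w9.png",w)
print(-p["R"].T@p["t"],[proj(p,[.579,.0165,z]) for z in(.15,.12)])
s=camera("side")[:,:,::-1].copy();cv2.imwrite("pics/s9.png",s); mask(s,(330,246,368,284))
E
```

```text
{'shift': array([ 0.06, -0.02, -0.15]), 'heading_y': np.float64(-68.77), 'tilt': array([0.0001, 0.    ]), 'q7': np.float64(-1.04), 'clk': 23.33} [0.57939491 0.0156277  0.11966014] [-0.   -0.03 -0.05] [ 0.4 -0.1  0.5] [-0.77  0.41  0.83  1.76 -0.34  1.12 -1.04]
[0.65651638 0.04583585 0.26312534] [array([324.95559866, 372.19840183]), array([325.34597776, 324.81118619])]
246 ..........WWWWWWWWWW.......WWWWWWWWW..
247 ..........WWWWWWWWWW........WWWWWW....
248 ..........WWWWWWWWWWW........WW.......
249 ..........WWWWWWWWWWW.................
250 ..........WWWWWWWWWWW.................
251 ..........WWWWWWWWWWWW................
252 .........WWWWWWWWWWWWW............WW..
253 .........WWWWWWWWWWWWW...........WWWW.
254 .........WWWWWWWWWWWWWW..........WWWW.
255 .......WWWWWWWWWWWWWWWWWW........WWWW.
256 ....WWWWWWWWWWWWWWWWWWWWWW.......WWWW.
257 ..WWWWWWWWWWWWWWW...WWWWWWW.......WWW.
258 WWWWWWWWWWWWWWW.********WWW.......WWW.
259 WWWWWWWWWWWW.rrrr*********WW......WWW.
260 WWWWWWWWWW.rrrrrrr..********.......W..
261 WWWWWWWWW.rrrrrr...WW********.........
262 WWWWWWWWWrrrrrrr...WWW*******........
[... 204 characters left out ...]
****........
268 WWWWWWWrrrr*******************........
269 WWWWWWWrrrr******************.........
270 WWWWWWWrrrrr*****************.........
271 WWWWWWWrrrrr*****************.........
272 WWWWWWWrrrrrrrrr*************.........
273 WWWWWWWrrrrrrrrr*****rr*****r.........
274 WWWWWWWrrrrrrrrr*****rr*****r.........
275 WWWWWWW.rrrrrrrr*****rr*****r.........
276 WWWWWWWW*rrrrrrr************r.........
277 WWWWWWWW*rrr*rr*************r.........
278 WWWWWWWW.*rr*rrr************..........
279 WWWWWWWWW.rrrrrr***********r..........
280 WWWWWWWWWW.rrrr**********rr...........
281 WWWWWWWWW...rrrrr*****rrr.............
282 WWWWWWWWW..........rr.................
283 WWWWWWWWW.............................
```

```bash
python3 - <<'E'
from st import *
w=cv2.imread("pics/w9.png")
mask(cv2.resize(w[300:440,250:400],None,fx=.667,fy=.667,interpolation=cv2.INTER_AREA),(0,0,100,93))
E
```

```text
{'shift': array([ 0.06, -0.02, -0.15]), 'heading_y': np.float64(-68.77), 'tilt': array([0.    , 0.0001]), 'q7': np.float64(-1.04), 'clk': 23.43} [0.57937894 0.01565505 0.11966781] [-0.03  0.02 -0.02] [ 0.2 -0.5 -0.4] [-0.77  0.41  0.83  1.76 -0.34  1.12 -1.04]
0 ...........................rrrrrrrrrrrrrrrrrrrrrrrrrrrrrrrrrrrrrrrrrrrrrrrrr........................
1 ..........................rrrrrrrrrrrrrrrrrrrrrrrrrrrrrrrrrrrrrrrrrrrrrrrrrr........................
2 ..........................rrrrrrrrrrrrrrrrrrrrrrrrrrrrrrrrrrrrrrrrrrrrrrrrrr........................
3 .........................rrrrrrrrrrrrrrrrrrrrrrrrrrrrrrrrrrrrrrrrrrrrrrrrrrrr.......................
4 .........................rrrrrrrrrrrrrrrrrrrrrrrrrrrrrrrrrrrrrrrrrrrrrrrrrrrr.......................
5 ........................rrrrrrrrrrrrrrrrrrrrrrrrrrrrrrrrrrrrrrrrrrrrrrrrrrrrrr......................
6 ......................rrrrrrrrrrrrrrrrrrrrrrrrrrrrrrrrrrrrrrrrrrrrrrrrrrrrrrrr......................
7 .....................rrrrrrrrrrrrrrrrrrrrrrrrrrrrr****rrrrrrrrrrrrrrrrrrrrrrrrr..................WWW
8 .............
[... 8122 characters left out ...]
............................................................................
87 ....................................................................................................
88 ....................................................................................................
89 ....................................................................................................
90 ....................................................................................................
91 ................................................................W...................................
92 ..............................................................WW....................................
```

```bash
python3 - <<'E'
from h import *
hd=lambda d:np.degrees(np.arctan2(d[1],d[0]))
p=dict(np.load("w9.npz"));r=lambda x,y:ray(p,(250.25+x*1.5,300.25+y*1.5),.148)[:2]
a,b,c=r(59,45),r(77,41.5),r(50.5,46);print("disc centre",r(52,42.5),"line",hd(b-a),hd(b-c))
p=camera_params("side");r=lambda x,y:ray(p,(330+x,y),.148)[:2]
a,b=r(20,262.3),r(24.7,266);print("side",hd(b-a))
E
```

```text
disc centre [0.58097379 0.01611855] line -55.85703812042823 -57.45668095996326
side -64.90021132954567
```

>>> carry_out(
  commands=[
    [[0, 0, 0, 0, 0, 0], [0, 0, 0, 0, 0, 0], [0, 0, 0, 0, 0, 0], [0, 0, 0, 0, 0, 0], [0, 0, 0, 0, 0, 0], [0, 0, 0, 0, 0, 0], [0, 0, 0, 0, 0, 0]],
  ],
  hand=1,
)

```text
clock: 24.02
position: [0.5793, 0.016, 0.1199]
ee_rot: [0.983, 0.184, -0.0, -0.0]
ft_force: [-2.8, 2.2, 5.1]
grip_width: 0.4
grasp_force: 40.4
```

```bash
python3 - <<'E'
from st import *
E
```

```text
{'shift': array([ 0.06, -0.01, -0.14]), 'heading_y': np.float64(-68.76), 'tilt': array([-0.0001,  0.0007]), 'q7': np.float64(-1.04), 'clk': 24.02} [0.57931043 0.0160088  0.11990693] [ 0.45  0.69 -0.05] [-2.8  2.2  5.1] [-0.77  0.41  0.83  1.76 -0.34  1.12 -1.04]
```

>>> carry_out(
  commands=[
    [[0, 0, 0.008, 0, 0, 1], [0, 0, 0.008, 0, 0, 1], [0, 0, 0.008, 0, 0, 1], [0, 0, 0.008, 0, 0, 1], [0, 0, 0, 0, 0, 0.05], [0, 0, 0, 0, 0, 0], [0, 0, 0, 0, 0, 0]],
  ],
)

```text
clock: 24.6
position: [0.5793, 0.016, 0.1186]
ee_rot: [1.0, -0.026, -0.0, -0.0]
ft_force: [-3.0, 1.7, 4.7]
grip_width: 0.402
grasp_force: 40.5
```

```bash
python3 - <<'E'
from st import *
E
```

```text
{'shift': array([ 0.05, -0.03, -0.17]), 'heading_y': np.float64(-93.03), 'tilt': array([-0.0002,  0.0004]), 'q7': np.float64(-1.42), 'clk': 24.6} [0.57929148 0.01595666 0.11857213] [ 0.46  0.67 -0.06] [-3.   1.7  4.7] [-0.84  0.45  0.92  1.76 -0.39  1.13 -1.42]
```

>>> carry_out(
  commands=[
    [[0, 0, 0, 0, 0, 0], [0, 0, 0, 0, 0, 0], [0, 0, 0, 0, 0, 0], [0, 0, 0, 0, 0, 0], [0, 0, 0, 0, 0, 0]],
  ],
  hand=-1,
)

```text
clock: 25.02
position: [0.5794, 0.0156, 0.1184]
ee_rot: [1.0, -0.027, 0.0, 0.0]
ft_force: [0.8, 0.6, 0.4]
grip_width: 1.001
grasp_force: 0.0
```

```bash
python3 - <<'E'
from st import *
p=camera_params("wrist");np.savez("w10.npz",**p);w=camera("wrist")[:,:,::-1].copy();cv2.imwrite("pics/w10.png",w)
mask(cv2.resize(w[340:400,270:400],None,fx=.667,fy=.667,interpolation=cv2.INTER_AREA),(0,0,86,40))
E
```

```text
{'shift': array([ 0.05, -0.04, -0.18]), 'heading_y': np.float64(-93.07), 'tilt': array([ 0.0002, -0.0001]), 'q7': np.float64(-1.42), 'clk': 25.02} [0.57942977 0.0155721  0.11838629] [ 0.02 -0.01  0.05] [0.8 0.6 0.4] [-0.84  0.45  0.92  1.76 -0.39  1.13 -1.42]
0 ...r*rrrrrrrrrr*********************************************rrrrrrrrrrrrr.............
1 ..rrrrrrrrrrrr**********************************************rrrrrrrrrrrrr.............
2 ..rrrrrrrrrrr***********************************************rrrrrrrrrrrrr.............
3 ..rrrrrrrrrrr***********************************************rrrrrrrrrrrrr.............
4 ..rrrrrrrrrrrr*********************************************rrrrrrrrrrrrr..............
5 ..rrrrrrrrrrr***********************************************rrrrrrrrrrrrr.............
6 .rrrrrrrrrrrr***********************************************rrrrrrrrrrrrr.............
7 .rrrrrrrrrrr************************************************rrrrrrrrrrrrr.............
8 .rrrrrrrrrrr**************************************************rrrrrrrrrrr.............
9 .rrrrrrrrrrr*************************
[... 2049 characters left out ...]
rrrrrrrrrrrrrrrrrrrrrrrrrrrrrrrrrrrrrrrrrrrrrrrr......................
33 ...........rrrrrrrrrrrrrrrrrrrrrrrrrrrrrrrrrrrrrrrrrrrrrrrrrrrr.......................
34 ............rrrrrrrrrrrrrrrrrrrrrrrrrrrrrrrrrrrrrrrrrrrrrrrrrrr.......................
35 ..............rrrrrrrrrrrrrrrrrrrrrrrrrrrrrrrrrrrrrrrrrrrrrrrr........................
36 ...............rrrrrrrrrrrrrrrrrrrrrrrrrrrrrrrrrrrrrrrrrrrrr..........................
37 ................rrrrrrrrrrrrrrrrrrrrrrrrrrrrrrrrrrrrrrrrrrr...........................
38 ..................rrrrrrrrrrrrrrrrrrrrrrrrrrrrrrrrrrrrrrr.............................
39 ...................rrrrrrrrrrrrrrrrrrrrrrrrrrrrrrrrrrrr...............................
```

The line turned together with the gripper. I lift clear and check the final scene.

>>> carry_out(
  commands=[
    [[0, 0, -0.4, 0, 0, 0], [0, 0, -0.8, 0, 0, 0], [0, 0, -1, 0, 0, 0], [0, 0, -1, 0, 0, 0], [0, 0, -0.5, 0, 0, 0], [0, 0, 0, 0, 0, 0], [0, 0, 0, 0, 0, 0]],
  ],
)

```text
clock: 25.65
position: [0.5799, 0.0157, 0.2674]
ee_rot: [1.0, -0.027, 0.001, -0.0]
ft_force: [0.5, 0.0, -0.5]
grip_width: 0.999
grasp_force: 0.0
```

```bash
python3 - <<'E'
from h import *
hd=lambda d:np.degrees(np.arctan2(d[1],d[0]))
p=dict(np.load("w10.npz"));r=lambda x,y:ray(p,(270.25+x*1.5,340.25+y*1.5),.147)[:2]
a,b=r(45,17.2),r(66,15.6);print("line",hd(b-a))
im=camera("side")[:,:,::-1]
cv2.imwrite("pics/c11.png",cv2.resize(im[225:385,150:410],None,fx=3,fy=3,interpolation=cv2.INTER_CUBIC))
B=cv2.cvtColor(im.copy(),6).astype(int)
for u in range(358,377,6): print(u,B[340:366,u])
E
```

```text
line -87.9408476310507
358 [215 215 215 216 216 217 217 217 216 200 167 145 144 142 142 143 142 129
 100  84  84  83  84  83  83  93]
364 [214 213 214 213 214 214 214 214 197 164 152 151 152 152 150 142 120  95
  82  80  81  82  81  87 107 123]
370 [200 202 204 208 209 210 204 183 158 150 148 148 149 147 134 107  86  82
  81  79  80  81  96 118 127 120]
376 [211 213 212 212 208 189 153 140 140 142 145 149 149 134 101  86  85  85
  85  85  90 110 131 157 185 190]
```

View pics/c11.png

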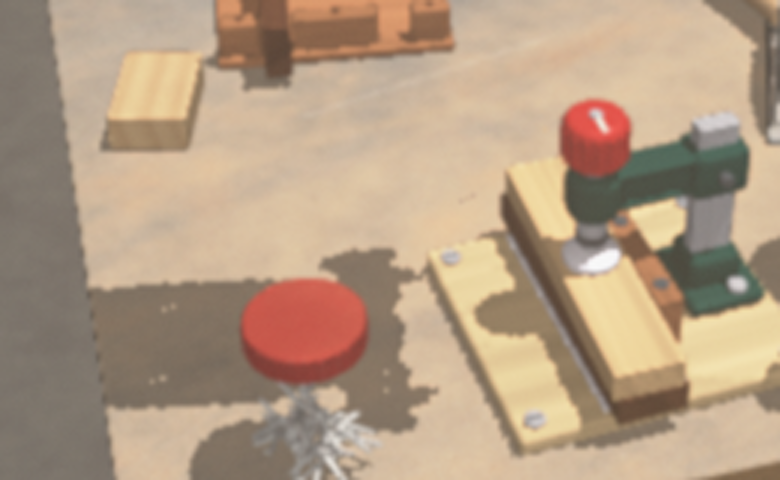

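The final view shows the pale strip flush on the dark one, the pad pressed on it and everything else undisturbed. The robot is clear, so I hand in.

```bash
python3 -c "
from workcell import hand_in
print(hand_in())"
```

```text
the job is handed in; nothing more can be done
None
```

I handed the job in at about 26 s: the pale strip lies flush on the dark strip, and the knob is at about 270° (estimates ran from 270° to 277°), roughly a quarter turn past the 180° touch point. I judged pad contact from the knob angle and the final side picture, not from a force reading.

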